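Raise the blind with the paddle toggle

TASK

Two desk switches stand on the worktop: raise the kitchen blind with the one that has the flat paddle lever. Push the paddle fully over away from the robot, towards the wall, hold it there for about two seconds, then let go so that it springs back upright. Do not push the paddle the other way (that lowers the blind), and leave the ball-ended lever of the other switch alone.

Things in the scene. Friction and masses are not known exactly. Their poses are not given: they have to be found in the camera images.
- blind_switch: White box 100x60x33 mm (x,y,z) with steel face plate, fixed to the worktop, with a flat black paddle lever. Origin: centre of the underside, on the worktop; x away from the robot (within 0.4 rad of world x) along the lever's swing, z up. Upright, the paddle is 10 mm thick in x, 36 wide in y, 51 to 97 mm above the worktop, over the origin; its hinge line runs along y, 25 mm above the origin.
- paddle (a joint): Angle of the paddle, rad: 0 upright (its spring brings it back there from either side), positive leaning along the box's +x (away from the robot, raises the blind); stops at +0.5 and -0.5. Spring 0.25 N m per rad: full over takes about 3 N at 65 mm above the worktop.
- hood_switch: The switch to leave alone: the same box, also fixed, 120 mm or more from the other (centre to centre) to its left or right, but with a ball-ended lever: a 26 mm black ball centred 84 mm above the worktop on a 10 mm steel stem. Origin: centre of the underside; x away from the robot (within 0.4 rad of world x), z up.
- ball (a joint): Angle of the ball-ended lever, rad: 0 upright, spring-centred, stops at +0.5 (away from the robot) and -0.5.
Not all that is in view belongs to the job. What is shaped like the blind_switch but red is not meant.

How it is judged:
On the way:
1. the paddle is held over away from the robot, past 0.35 rad, for 1 s (value of joint paddle above 0.35 rad), for 1 s.
At the end, for the whole second after the job is handed in: The paddle, having been held over, is back upright within 0.08 rad, and the ball-ended lever stands upright within 0.08 rad (value of joint paddle between -0.08 and 0.08 rad and value of joint ball between -0.08 and 0.08 rad); the robot touches nothing.
It fails at once if the paddle is pushed the wrong way, towards the robot, by more than 0.2 rad (value of joint paddle below -0.2 rad).
It fails at once if the ball-ended lever is moved by more than 0.2 rad (value of joint ball above 0.2 rad or value of joint ball below -0.2 rad).
It also fails if it takes over 32 s, if anything falls off the work surface, if the arm or the gripper's body presses on something with over 40 N, if the wrist force passes 120 N, or if a joint passes its speed limit or range.

ROBOT

A 6-joint arm with a two-finger parallel gripper is mounted at the origin on a cart in front of the work surface, level with it; the furniture and walls round the work are solid. World frame = base frame: x ahead of the robot, y to its left, z up, the work surface at z = 0. Lengths are in m, angles in rad, forces in N, time in s.
With the tool pointing down it reaches from about 0.35 to 0.775 m from the base axis. Payload 7.3 kg.
Tool frame: the origin (TCP) lies at the very end of the fingers, on their centre line; the grasp point (between the pads) lies 19 mm behind it; z points along the fingers, y is the line along which they close (so a half turn about z gives the same grasp; the last joint's range is limited). The gripper opens to 92 mm and grips with 3 to 60 N. Pads are 19 mm wide; open, the fingers measure 130 mm over their backs; the gripper's body (75 mm by 190 mm) begins 47 mm behind the grasp point.
Start: joints at [-1.336, 0.342, 1.524, -0, 1.275, -0.146], TCP at [0.195, -0.487, 0.227] pointing down, gripper open.
Joint ranges: [-2.53, 2.53], [-0.77, 2.02], [0.04, 2.7], [-1, 4.14], [0.28, 2.66], [-3.11, 3.11]. Speed limits (rad/s): [2.57, 2.57, 3.14, 3.14, 3.14, 3.14].

INTERFACE

Orientations are given as [roll, pitch, yaw] about the fixed x, y, z axes, in that order (R = Rz(yaw) Ry(pitch) Rx(roll)).
In Python, from cell import robot, read_camera, get_calibration gives the robot as it stands. The module is installed in compiled form; this text tells all that it offers.
- The arm moves only by the tool send_rows, never from a script. Its argument "plan" is a list of rows, each a list of 2 entries, a list of its own where there are three numbers: the shift along the tool's x, y, z as a fraction of full scale, then the turn, a rotation vector about the tool's x, y, z as a fraction of full scale. A call has exactly 10 rows; each row shifts and turns the commanded pose from where the row before left it, along the tool's axes as they then stand; what a row does not reach is not made up. Full scale, the value 1, is 0.025 m for a shift and 90 degrees for a turn. A row lasts 1/8 s, in which the tool goes at most 62.5 mm and 10.7 degrees, less where a joint would pass 70% of its speed; a pose out of reach is approached as far as the arm can. A call with a number of a shift or a turn outside -1 to 1 is refused whole. A call with a gripper value outside its range is refused whole. "gripper" is the opening, from -1 (shut) to 1 (fully open), so that 0 is half open, set as the call begins (left out, the last holds). The fingers move at their own pace and stop on an object; "force" is the grip in N (left out, the last holds). Time passes only in rows, so rows that do not move let the fingers close, or fill a call up. It gives the time, the measured TCP pose, the force, the opening and the grip force at its end, in the units of the state.
- robot.observe(): the state, without advancing time (a new reading comes with each control period).
- read_camera(name): name is "side" or "top"; returns (picture, depth): 480x640x3 uint8, blue, green, red; 480x640 float32, m along the optical axis (not along the pixel's ray), 0 where there is no reading.
- get_calibration(name): a dict with "intrinsics" (3x3 intrinsics, pixels), "rvec" (rotation vector, rad) and "tvec" (3), from world to camera coordinates, as OpenCV has them. Camera axes: x right, y down, z forward; pixel columns grow to the right and rows downward; lengths in m; the calibration is good to about 2 mm. A picture is of the moment at which its call begins. get_calibration takes no time and is no camera call.
- robot.hand_in(): hands the job in; it is judged then, once.
The state is a dict: "time": time; "qpos": joint angles; "qvel": joint speeds; "joint_efforts": joint torques, N m; "tool_pos": TCP position; "tool_rot": TCP orientation; "contact_force": force on the tool from outside, world axes, zero at the start; "torque": the same for the moment, N m; "opening": finger opening in m; "grip_force": force on a finger pad.
Only numpy, scipy, OpenCV 4.12 (cv2) and the standard library are available. Lean on these libraries where they do the work, as an engineer would, in place of code of your own. Each camera call takes 0.05 s, during which the arm holds its last target. There are 200 camera calls.

## Working session

There is one attempt and no reset: what is moved stays moved. The work goes in short steps, Python scripts to look and compute and a tool call to move; the robot and the scene stay as the last step left them, time stands still between calls to the robot, and variables do not carry over. Pictures are saved under pics/ and viewed, at most 10 in all, crops included, and the job is handed in when it is done.

Besides the shell and the picture viewer there is one more tool, called after "Emit:" as name(argument=value, ...), one argument or row to a line, values as JSON. send_rows: Moves the arm, as the interface text tells. Shift numbers are shares of 0.025 m and turn numbers shares of 90 degrees, none past 1 either way. Its arguments: {"type":"object","properties":{"plan":{"type":"array"},"gripper":{"type":"number"},"force":{"type":"number"}},"required":["plan"]}

```bash
mkdir -p pics; cat > h.py <<'E'
import numpy as np, cv2
from cell import robot, read_camera, get_calibration
def load(n):
    c=get_calibration(n);R=cv2.Rodrigues(np.array(c["rvec"],float))[0]
    return np.array(c["intrinsics"]),R,np.array(c["tvec"],float).ravel()
def ray(n,u,v,z):
    K,R,t=load(n);d=R.T@np.linalg.inv(K)@[u,v,1];o=-R.T@t
    return o+d*(z-o[2])/d[2]
def pts(n,D):
    K,R,t=load(n);v,u=np.indices(D.shape)
    P=np.stack([u,v,np.ones_like(u)],-1)@np.linalg.inv(K).T*D[...,None]
    return (P-t)@R
E
python3 - <<'E'
from h import *
for n in("top","side"):
    p,d=read_camera(n);cv2.imwrite(f"pics/{n}.png",p);np.savez(f"{n}.npz",p=p,d=d)
    K,R,t=load(n);print(n,-R.T@t,R[2],K[0,0])
print(robot.observe())
E
```

```text
top [ 0.3891082  -0.09530364  1.09971774] [ 0.22466895  0.0166634  -0.97429266] 492.36173427406356
side [0.61016167 0.90532899 0.51645356] [ 0.01082452 -0.90946056 -0.41564928] 516.7507145713768
{'time': 0.1, 'qpos': array([-1.33597970e+00,  3.42659480e-01,  1.52489724e+00,  1.03582586e-05,
        1.27537103e+00, -1.46019068e-01]), 'qvel': array([ 0.00034085, -0.00051918, -0.00189355, -0.0020498 , -0.00125081,
       -0.00106984]), 'joint_efforts': array([ 1.45248472e-03, -4.32003951e+01, -2.44694513e+01,  7.19036884e-02,
        5.26618038e-02, -6.25449115e-05]), 'tool_pos': array([ 0.19507441, -0.48704361,  0.22611957]), 'tool_rot': array([-3.14027320e+00, -2.04058444e-04,  3.80832539e-01]), 'contact_force': array([ 0.36765253,  0.01812239, -0.70246561]), 'torque': array([0.05485053, 0.01049843, 0.0028423 ]), 'grip_force': 0.0, 'opening': 0.09198253046738628}
```

View pics/top.png

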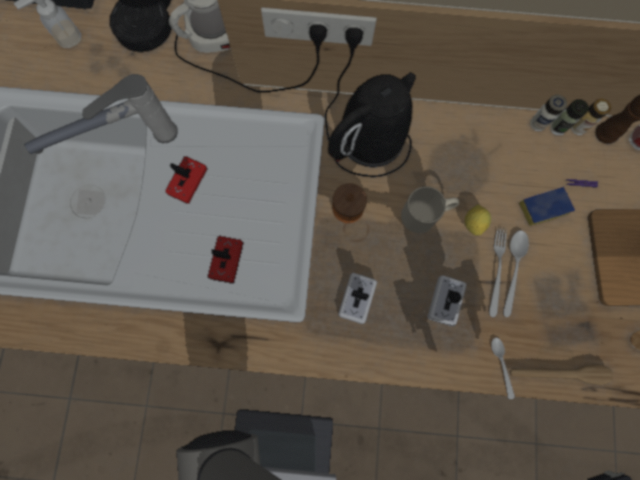

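View pics/side.png

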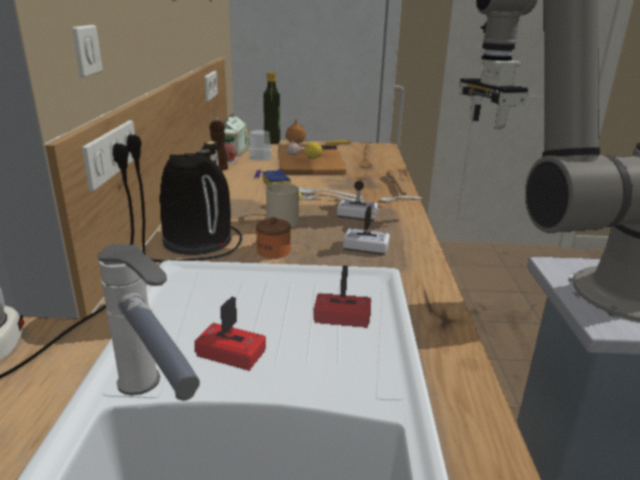

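Candidates in the top view: red switches at (187,180) and (226,258), ruled out by colour; white switch at (358,298), whose lever looks like a paddle; white switch at (447,300), whose lever looks like a ball. In the side view, the nearer white switch at (367,240) has the paddle and the further one at (358,208) has the ball. I'll check this in a crop and measure.

```bash
python3 - <<'E'
from h import *
T=np.load("top.npz");S=np.load("side.npz")
a=cv2.resize(T["p"][255:345,320:490],None,fx=4,fy=4,interpolation=2)
b=cv2.resize(S["p"][170:260,320:490],None,fx=4,fy=4,interpolation=2)
W=[]
for n,Z,boxes in(("top",T,[(330,262,385,330),(420,268,475,332)]),):
    p=Z["p"];d=Z["d"];P=pts(n,d)
    for x0,y0,x1,y1 in boxes:
        Q=P[y0:y1,x0:x1];m=(abs(Q[...,2]-.033)<.009)
        q=Q[m][:,:2].astype(np.float32)
        r=cv2.minAreaRect(q*1000);print(n,len(q),q.mean(0),r)
        h=Q[(Q[...,2]>.06)&(Q[...,2]<.12)];print(" lever n",len(h),h.mean(0),h.min(0),h.max(0))
p=S["p"];P=pts("side",S["d"])
for x0,y0,x1,y1 in[(340,200,392,256),(335,178,382,222)]:
    Q=P[y0:y1,x0:x1].reshape(-1,3);C=p[y0:y1,x0:x1].reshape(-1,3).max(1)
    h=Q[(Q[:,2]>.055)&(Q[:,2]<.11)&(C<70)];print("side",len(h),np.median(h,0),h.min(0),h.max(0))
cv2.imwrite("pics/crop.png",cv2.resize(np.vstack([a,b]),(560,594)))
E
```

```text
top 1122 [ 0.5175     -0.17142521] ((519.5005493164062, -172.45030212402344), (59.88999557495117, 100.14547729492188), 77.45197296142578)
 lever n 120 [ 0.51788941 -0.17178117  0.09052419] [ 0.51083001 -0.18895086  0.06060997] [ 0.52649228 -0.1545551   0.10114089]
top 1117 [ 0.529366   -0.36432114] ((531.3690795898438, -367.75482177734375), (60.888301849365234, 100.09962463378906), 77.30840301513672)
 lever n 128 [ 0.53073967 -0.36624867  0.0924509 ] [ 0.51922203 -0.38051542  0.08008296] [ 0.54380796 -0.35551035  0.09919866]
side 121 [ 0.52251524 -0.15923785  0.07681235] [ 0.51366965 -0.18735064  0.05544566] [ 0.52967964 -0.1527682   0.09953278]
side 142 [ 0.52590148 -0.18060971  0.08698413] [ 0.51366965 -0.36720473  0.06082425] [ 0.54334409 -0.15328978  0.09953278]
```

View pics/crop.png

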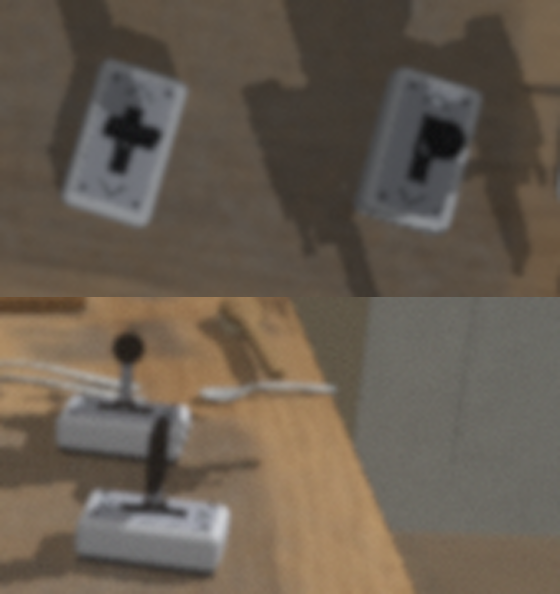

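The crop confirms it: the left white switch has the flat paddle (top view about (358,298)) and the right one has the ball. The blind switch is at (0.519, -0.172), yaw about -0.219. I'll shut the gripper, turn the tool to line up with the box and approach from the robot side.

Emit:
send_rows(
  plan=[
    [[0, 0, 0], [0, 0, 0.095]],
    [[0, 0, 0], [0, 0, 0.095]],
    [[0, 0, 0], [0, 0, 0.095]],
    [[0, 0, 0], [0, 0, 0.097]],
    [[0.5, -1, 0], [0, 0, 0]],
    [[0.5, -1, 0], [0, 0, 0]],
    [[0.5, -1, 0], [0, 0, 0]],
    [[0.5, -1, 0], [0, 0, 0]],
    [[0.5, -1, 0], [0, 0, 0]],
    [[0.5, -1, 0], [0, 0, 0]],
  ],
  gripper=-1,
  force=20,
)

```text
time: 1.35
tool_pos: [0.3014, -0.3564, 0.2264]
tool_rot: [-3.141, 0.0, -0.219]
contact_force: [0.3, 0.2, 0.3]
opening: 0.0008
grip_force: 0.0
```

Emit:
send_rows(
  plan=[
    [[0.4, -1, 0], [0, 0, 0]],
    [[0.4, -1, 0], [0, 0, 0]],
    [[0.4, -1, 0], [0, 0, 0]],
    [[0.4, -1, 0], [0, 0, 0]],
    [[0.4, -1, 0], [0, 0, 0]],
    [[0.4, -1, 0], [0, 0, 0]],
    [[0.4, -1, 0], [0, 0, 0]],
    [[0.4, -1, 0], [0, 0, 0]],
    [[0.4, -1, 0], [0, 0, 0]],
    [[0, 0, 0], [0, 0, 0]],
  ],
)

```text
time: 2.6
tool_pos: [0.4381, -0.1561, 0.2264]
tool_rot: [-3.141, 0.001, -0.217]
contact_force: [-0.3, 0.3, 0.4]
opening: 0.0005
grip_force: 0.0
```

Emit:
send_rows(
  plan=[
    [[0, 0, 0.92], [0, 0, 0]],
    [[0, 0, 0.92], [0, 0, 0]],
    [[0, 0, 0.92], [0, 0, 0]],
    [[0, 0, 0.92], [0, 0, 0]],
    [[0, 0, 0.92], [0, 0, 0]],
    [[0, 0, 0.92], [0, 0, 0]],
    [[0, 0, 0.92], [0, 0, 0]],
    [[0.7, -0.04, 0], [0, 0, 0]],
    [[0.7, -0.04, 0], [0, 0, 0]],
    [[0, 0, 0], [0, 0, 0]],
  ],
)

```text
time: 3.85
tool_pos: [0.4726, -0.1639, 0.0655]
tool_rot: [3.141, -0.0, -0.219]
contact_force: [-0.2, -0.0, 0.5]
opening: 0.0004
grip_force: 0.0
```

```bash
python3 - <<'E'
from h import *
s,d=read_camera("side");t,_=read_camera("top")
a=cv2.resize(t[245:345,320:490],None,fx=4,fy=3,interpolation=2)
b=cv2.resize(s[170:260,310:480],(680,290),interpolation=2)
cv2.imwrite("pics/pre.png",np.vstack([a,b]));print(robot.observe()["contact_force"])
E
```

```text
[-0.32273945  0.05681365 -0.57015824]
```

View pics/pre.png

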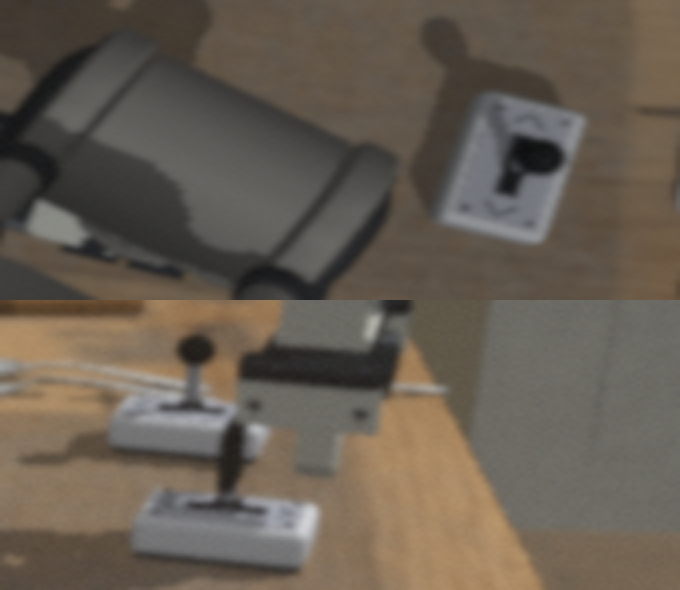

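Pre-pose view: the fingertip at (317,470) in the crop is in front of the paddle at (230,455), level with its lower part. The ball at (195,350) is clear of the arm. Now the push.

Emit:
send_rows(
  plan=[
    [[0.5, 0, 0], [0, 0, 0]],
    [[0.5, 0, 0], [0, 0, 0]],
    [[0.2, 0, 0], [0, 0, 0]],
    [[0.2, 0, 0], [0, 0, 0]],
    [[0.2, 0, 0], [0, 0, 0]],
    [[0.1, 0, 0], [0, 0, 0]],
    [[0.1, 0, 0], [0, 0, 0]],
    [[0.1, 0, 0], [0, 0, 0]],
    [[0.1, 0, 0], [0, 0, 0]],
    [[0, 0, 0], [0, 0, 0]],
  ],
)

```text
time: 5.2
tool_pos: [0.5212, -0.1738, 0.0656]
tool_rot: [-3.142, 0.0, -0.219]
contact_force: [-3.1, 0.9, 0.3]
opening: 0.0006
grip_force: 1.0
```

```bash
python3 - <<'E'
from h import *
s,d=read_camera("side")
cv2.imwrite("pics/push.png",cv2.resize(s[185:260,320:420],None,fx=6,fy=6,interpolation=2))
f=[robot.observe()["contact_force"]]
for i in range(4): read_camera("top");f.append(robot.observe()["contact_force"])
print(np.mean(f,0),robot.observe()["tool_pos"])
E
```

```text
[-2.41301499  0.92913707 -0.37281124] [ 0.52106089 -0.17377068  0.06570911]
```

View pics/push.png

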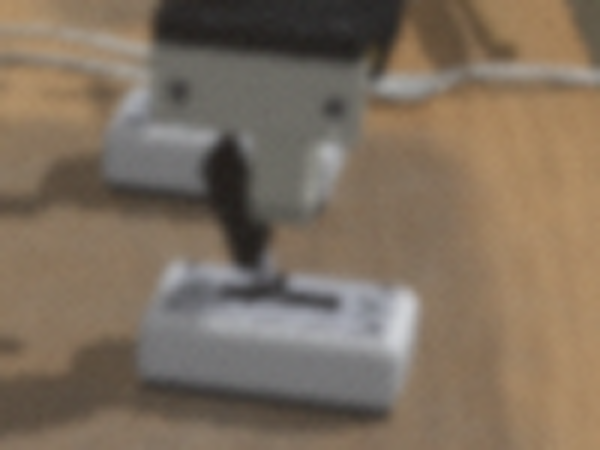

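The side view shows the paddle, from (250,260) to (220,140), leaning away from the robot at roughly 0.4 rad, with about 2.7 N of contact force. I'll go a little further to the stop and hold.

Emit:
send_rows(
  plan=[
    [[0.08, 0, 0], [0, 0, 0]],
    [[0.08, 0, 0], [0, 0, 0]],
    [[0.05, 0, 0], [0, 0, 0]],
    [[0, 0, 0], [0, 0, 0]],
    [[0, 0, 0], [0, 0, 0]],
    [[0, 0, 0], [0, 0, 0]],
    [[0, 0, 0], [0, 0, 0]],
    [[0, 0, 0], [0, 0, 0]],
    [[0, 0, 0], [0, 0, 0]],
    [[0, 0, 0], [0, 0, 0]],
  ],
)

```text
time: 6.7
tool_pos: [0.5263, -0.1749, 0.0657]
tool_rot: [3.142, 0.0, -0.219]
contact_force: [-3.8, 0.6, -0.2]
opening: 0.0007
grip_force: 1.5
```

Emit:
send_rows(
  plan=[
    [[0.06, 0, 0], [0, 0, 0]],
    [[0, 0, 0], [0, 0, 0]],
    [[0, 0, 0], [0, 0, 0]],
    [[0, 0, 0], [0, 0, 0]],
    [[0, 0, 0], [0, 0, 0]],
    [[0, 0, 0], [0, 0, 0]],
    [[0, 0, 0], [0, 0, 0]],
    [[0, 0, 0], [0, 0, 0]],
    [[0, 0, 0], [0, 0, 0]],
    [[0, 0, 0], [0, 0, 0]],
  ],
)

```text
time: 7.95
tool_pos: [0.5265, -0.175, 0.0654]
tool_rot: [-3.141, 0.003, -0.219]
contact_force: [-6.2, 1.2, 1.6]
opening: 0.0005
grip_force: 3.4
```

```bash
python3 - <<'E'
from h import *
f=[]
for i in range(6):
    s,d=read_camera("side");f.append(robot.observe()["contact_force"])
print(np.mean(f,0),robot.observe()["tool_pos"])
cv2.imwrite("pics/hold.png",cv2.resize(s[185:260,320:420],None,fx=6,fy=6,interpolation=2))
E
```

```text
[-7.30682993  0.9832209   0.87025406] [ 0.52658167 -0.17496532  0.06545761]
```

View pics/hold.png

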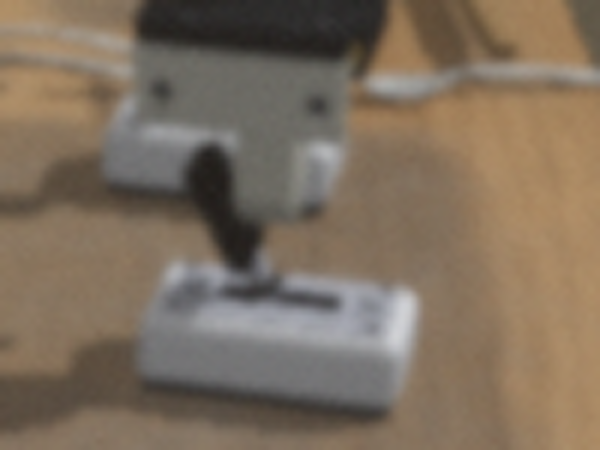

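The paddle, from (245,265) to (205,155), is on its stop: the force has risen to 7 N and the arm no longer moves forward. It has been held for over 2 s. Now I'll back off gently so it follows the finger to upright.

Emit:
send_rows(
  plan=[
    [[-0.2, 0, 0], [0, 0, 0]],
    [[-0.2, 0, 0], [0, 0, 0]],
    [[-0.2, 0, 0], [0, 0, 0]],
    [[-0.2, 0, 0], [0, 0, 0]],
    [[-0.2, 0, 0], [0, 0, 0]],
    [[-0.2, 0, 0], [0, 0, 0]],
    [[-0.3, 0, 0], [0, 0, 0]],
    [[-0.7, 0, 0], [0, 0, 0]],
    [[-0.8, 0, 0], [0, 0, 0]],
    [[-0.8, 0, 0], [0, 0, 0]],
  ],
)

```text
time: 9.5
tool_pos: [0.4341, -0.1544, 0.0657]
tool_rot: [3.141, -0.0, -0.219]
contact_force: [0.4, -0.0, 0.5]
opening: 0.0002
grip_force: 0.0
```

Emit:
send_rows(
  plan=[
    [[0, 0, -0.8], [0, 0, 0]],
    [[0, 0, -0.8], [0, 0, 0]],
    [[0, 0, -0.8], [0, 0, 0]],
    [[0, 0, -0.8], [0, 0, 0]],
    [[0, 0, -0.8], [0, 0, 0]],
    [[0, 0, 0], [0, 0, 0]],
    [[0, 0, 0], [0, 0, 0]],
    [[0, 0, 0], [0, 0, 0]],
    [[0, 0, 0], [0, 0, 0]],
    [[0, 0, 0], [0, 0, 0]],
  ],
)

```text
time: 10.75
tool_pos: [0.4349, -0.1546, 0.1654]
tool_rot: [-3.141, 0.001, -0.219]
contact_force: [0.2, 0.8, -0.3]
opening: 0.0006
grip_force: 0.0
```

```bash
python3 - <<'E'
from h import *
s,d=read_camera("side")
cv2.imwrite("pics/end.png",cv2.resize(s[170:260,310:430],None,fx=6,fy=6,interpolation=2))
o=robot.observe();print(o["time"],o["tool_pos"],o["contact_force"])
E
```

```text
10.8 [ 0.43497096 -0.15458815  0.16548541] [-0.21720736  0.2686649  -0.45633869]
```

View pics/end.png

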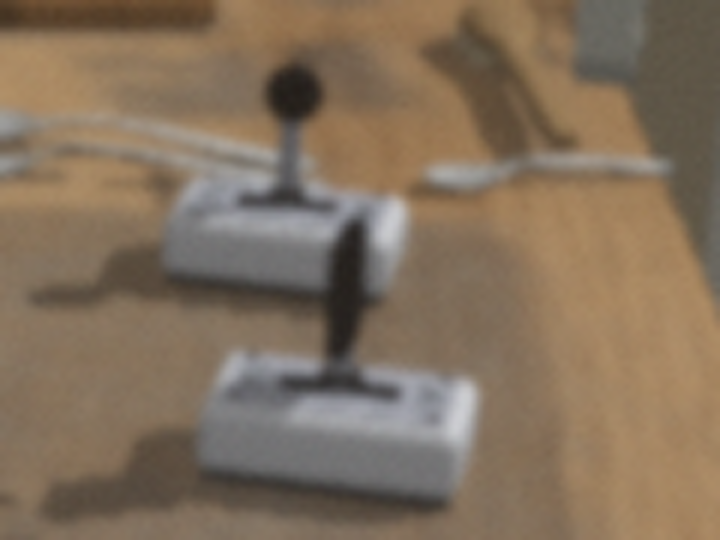

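The paddle at (345,290) and the ball lever at (293,130) both stand upright, and the arm is clear. Handing in.

```bash
python3 -c "
from cell import robot
print(robot.hand_in())"
```

```text
the job is handed in; nothing more can be done
None
```

I pushed the paddle to its far stop, held it there for over 2 s and let it spring back upright; the ball lever was not touched, and I handed the job in at about 11 s (no verdict was returned).

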